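# Weight the glued end: loaded bar on the gluing rest

### The arm

A 6-joint arm with a two-finger parallel gripper is mounted at the origin on the work surface. World frame = base frame: x ahead of the robot, y to its left, z up, the work surface at z = 0. Lengths are in m, angles in rad, forces in N, time in s.
With the tool pointing down it reaches from about 0.35 to 0.775 m from the base axis. Payload 5.5 kg.
Tool frame: the origin (TCP) lies midway between the tips of the shut fingers; the grasp point (between the pads) lies grip_point_offset behind it (grip_point_offset is the distance from the TCP to the grasp point, in m); z points along the fingers, y is the direction in which the jaws open and shut (so a half turn about z gives the same grasp; the last joint's range is limited). The gripper opens to 85 mm and grips with 20 to 120 N. Pads are 22 mm wide; open, the fingers measure 114 mm over their backs; the gripper's body (76 mm by 85 mm) begins 54 mm behind the grasp point. The pads swing forward as they close: fully open they stand 13 mm farther back than shut.
Start: joints at [-1.279, 0.313, 0.046, 1.304, 0, 1.431], TCP at [0.241, -0.522, 0.193] pointing down, gripper open.
Joint ranges: [-2.76, 2.76], [-0.86, 1.69], [-1.03, 1.26], [-2.2, 2.34], [-1.47, 1.5], [-3.14, 3.14]. Speed limits (rad/s): [2.57, 2.57, 3.14, 3.14, 3.14, 3.14].

### API

Orientations are given as a unit quaternion [w, x, y, z].
In Python, from workcell import * gives the robot as it stands.
- The arm moves only by the tool send_rows, never from a script. Its argument "series" is one flat list of numbers, 7 for each row, row after row: the shift along the tool's x, y, z in cm, then the turn, a rotation vector about the tool's x, y, z in degrees, then the opening, from 0 (shut) to 1 (fully open). A call has 1 to 10 rows; each row is the pose to reach, as a shift and turn from the pose commanded when the call began, along the tool's axes at that moment; what a row does not reach only later rows make up. A row lasts 1/12 s, in which the tool goes at most 41.7 mm and 7.16 degrees, less where a joint would pass 70% of its speed; a pose out of reach is approached as far as the arm can. A call with a gripper value outside its range is refused whole. The fingers move at their own pace and stop on an object; "newtons" is the grip in N (left out, the last holds). Time passes only in rows, so rows that repeat a pose let the fingers close. It gives the time, the measured TCP pose, the force and the opening at its end, in the units of the state.
- get_state(): the state, without advancing time (a new reading comes with each control period).
- read_camera(name): name is "scene" or "top"; returns the picture (480x640x3 uint8, blue, green, red); there is no depth.
- camera_info(name): a dict with "K" (3x3 intrinsics, pixels), "xyz" and "attitude" of the camera in the world. Camera axes: x right, y down, z forward; pixel columns grow to the right and rows downward; lengths in m; the calibration is good to about 2 mm. A picture is of the moment at which its call begins. camera_info takes no time and is no camera call.
- hand_in(): hands the job in, once; it reports no verdict.
Trained networks look in the newest picture that a camera, given by its name, has taken for a name from the list of things; names that differ only in an ending like _2 or _b are one class to them, and where a whole thing is asked for, a point or a joint stands for the part that bears it (a point fixed in the world has none). Each returns a list of dicts, best first, with "p" (0 to 1); they miss things now and then, are a little off and sometimes report something else, mostly with a low value. They report only what shows in the picture. A call takes as long as a camera call. They do not tell look-alikes from the thing itself.
- silhouettes(camera, label): "pixels" (480x640 bool, what is visible of it) and "box" ([left, top, width, height] in pixels, round what is visible of it).
The state is a dict: "clock": time; "joint_pos": joint angles; "qvel": joint speeds; "tau": joint torques, N m; "tcp_pos": TCP position; "orientation": TCP orientation; "wrist_force": force on the tool from outside, world axes, zero at the start; "ft_torque": the same for the moment, N m; "finger_gap": finger opening in m.
Only numpy, scipy, OpenCV 4.12 (cv2) and the standard library are available. Lean on these libraries where they do the work, as an engineer would, in place of code of your own. Each camera call takes 0.05 s, during which the arm holds its last target. There are 200 camera calls.

### The job

On the leather bench, lift the brown weight bar with the red grip by that grip, well clear of the table, and watch which end dips: that end is the loaded one. Then lay the bar gently in the two saddles of the gluing rest, centred and with its loaded end on the yellow sprung pad, so that the pad is pushed fully down, and let go. Leave the shorter bar with the black grip where it is.

Things in the scene. Friction and masses are not known exactly. Their poses are not given: they have to be found in the camera images.
- bar: Brown bar, brass caps, 200 (x) x 36 (y) x 28 mm, 0.35 kg. Origin: underside centre. A hidden slug loads its +x or -x end (varies, unseen). Red grip on top at the middle: upright tab 24 mm along x, 12 mm across y (pinch it across y), 32 to 78 mm above the underside, rocking 15 degrees either way on a hinge along y 28 mm above the underside. Lifted by it, the bar tips 15 degrees, loaded end down.
- rest: Gluing rest, fixed: wooden base 250 (x) x 76 x 12 mm. Origin: underside centre, z up. Saddles 70 mm either side: fixed black one at -x, floor 35 mm above the table; yellow sprung pad between steel cheeks at +x. Each 20 mm long in x, 50 mm between cheeks, cheek tops 49 mm up. The bar lies along x over the origin; pad down, its underside is level, 35 mm up.
- pad (a joint): The yellow sprung pad of the rest: 0 = up (its top 45 mm above the table), 0.010 m = fully down (35 mm, level with the black saddle). It begins to sink at about 1.5 N and is fully down at 1.9 N: the loaded end holds it down, the light end does not.
- spare: The other weight bar, to be left alone: shorter, 150 x 36 x 28 mm, brown with brass-coloured end caps and a fixed black grip tab. Origin at the centre of its underside, x along it.
There are look-alikes about, which are no part of the job. What is shaped like the bar but blue is not meant.

How it is judged:
On the way:
1. the bar with the red grip is lifted clear and tips, loaded end down (height (world z) of bar above 0.05 m and angle between bar's own z axis and vertical above 0.12 rad and contact force between bar and rest below 0.1 N), for 0.2 s.
At the end, for the whole second after the job is handed in: The bar is at rest in both saddles, within 15 mm of centre lengthwise, 12 mm sideways, 10 degrees of the rest, flat within 5.7 degrees, underside 29 to 41 mm above the table, loaded end holding the pad over 8 mm down; black-gripped bar moved under 25 mm (x of bar in the frame of rest between -0.015 and 0.015 m and y of bar in the frame of rest between -0.012 and 0.012 m and z of bar in the frame of rest between 0.029 and 0.041 m and angle between the x axis of bar and the x axis of rest, either way round below 0.18 rad and angle between bar's own z axis and vertical below 0.1 rad and value of joint pad above 0.008 m and linear speed of bar below 0.02 m/s and distance of spare from where it was at the start of the episode below 0.025 m); the robot touches nothing.
It fails at once if the bar is slammed or pressed hard onto the rest (over 40 N) (contact force between bar and rest above 40 N).
It fails at once if the black-gripped bar is disturbed (moved over 25 mm) (distance of spare from where it was at the start of the episode above 0.025 m).
It also fails if it takes over 38 s, if anything falls off the work surface, if the arm or the gripper's body presses on something with over 40 N, if the wrist force passes 120 N, or if a joint passes its speed limit or range.

## Working session

There is one attempt and no reset: what is moved stays moved. The work goes in short steps, Python scripts to look and compute and a tool call to move; the robot and the scene stay as the last step left them, time stands still between calls to the robot, and variables do not carry over. Pictures are saved under pics/ and viewed, about 8 in all and at most 12, crops included, and the job is handed in when it is done.

Besides the shell and the picture viewer there is one more tool, called after "Call:" as a command line: name --argument value ..., lists and objects as JSON in quotes. send_rows: Moves the arm, as the interface text tells. Its arguments: {"type":"object","properties":{"series":{"type":"array"},"newtons":{"type":"number"}},"required":["series"]}

```bash
ls; mkdir -p pics
python3 - <<'E'
from workcell import *
import cv2, numpy as np
s=get_state(); print(s['clock'],s['tcp_pos'],s['orientation'],s['finger_gap'])
try: print(grip_point_offset)
except Exception as e: print(e)
a=read_camera("scene"); b=read_camera("top")
cv2.imwrite('pics/a.png',a); cv2.imwrite('pics/b.png',b)
for c in("scene","top"):
    i=camera_info(c); print(c,i['K'],i['xyz'],i['attitude'])
    for l in("bar","rest","pad","spare"):
        try:
            for d in silhouettes(c,l): 
                m=d['pixels']; ys,xs=np.nonzero(m); print(c,l,round(d['p'],2),d['box'],m.sum(),cv2.minAreaRect(np.c_[xs,ys].astype(np.float32)))
        except Exception as e: print(c,l,e)
E
```

```text
pics
0.0 [ 0.24045212 -0.52165979  0.19219739] [-9.27214770e-04  9.76785390e-01  2.14218197e-01 -7.50809410e-05] 0.08508676943406335
0.0187
scene [[468.0834491    0.         321.1485325 ]
 [  0.         468.0834491  244.89075408]
 [  0.           0.           1.        ]] [ 1.23630787 -0.63382764  0.93734377] [-0.33867645  0.81455721  0.43779971 -0.1735691 ]
scene bar 0.7 [123.3, 241.3, 29.6, 61.8] 1116 ((136.60000610351562, 270.3000183105469), (20.391464233398438, 66.48919677734375), 12.528807640075684)
scene bar 0.62 [274.6, 257.3, 28.0, 66.0] 1072 ((290.58538818359375, 290.0217590332031), (16.932769775390625, 69.63404083251953), 14.281094551086426)
scene rest 0.58 [392.9, 188.1, 83.0, 34.5] 1602 ((434.8773193359375, 203.60939025878906), (84.19893646240234, 26.705434799194336), 8.471144676208496)
scene spare 0.63 [395.6, 274.3, 49.2, 51.8] 1068 ((423.18707275390625, 296.5150146484375), (60.07117462158203, 22.971216201782227), 54.782405853271484)
top [[572.26350086   0.         316.30190004]
 [  0.         572.26350086 248.83770588]
 [  0.           0.           1.        ]] [ 0.348
[... 247 characters left out ...]
325.1, 54.0, 87.4] 1751 ((507.3930969238281, 365.92266845703125), (20.823848724365234, 89.9074478149414), 26.916553497314453)
top rest 0.81 [100.9, 215.6, 94.6, 96.0] 3366 ((146.97000122070312, 261.48321533203125), (103.21475219726562, 33.81809997558594), 47.64254379272461)
top pad 0.76 [153.1, 270.8, 22.9, 17.4] 174 ((162.00001525878906, 281.0000305175781), (8.485280990600586, 19.798988342285156), 45.0)
top pad 0.2 [251.1, 127.8, 27.7, 67.8] 1012 ((264.8788146972656, 161.1495819091797), (16.46531105041504, 63.13450622558594), 9.659893989562988)
top spare 0.97 [251.5, 129.1, 26.2, 64.5] 987 ((264.9183044433594, 160.80072021484375), (16.175216674804688, 62.26811981201172), 10.437475204467773)
```

View pics/a.png

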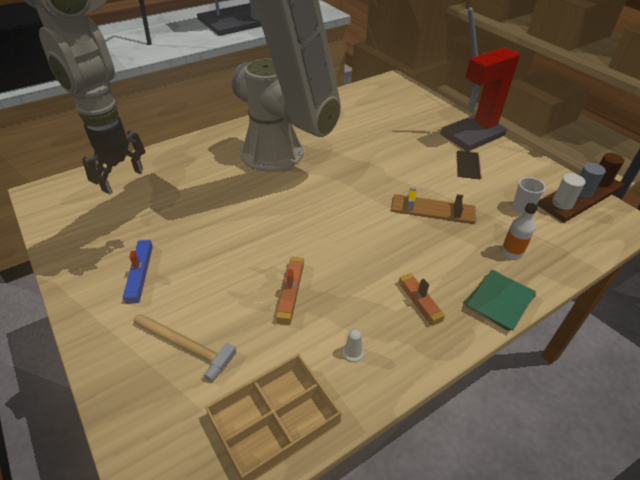

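View pics/b.png

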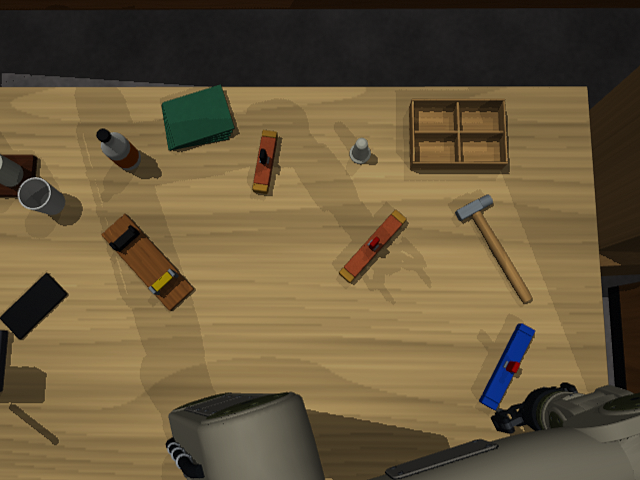

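Candidates in the top picture are the brown bar with the red grip (372,246), the blue bar with a red grip (507,366), and the shorter brown bar with a black grip, the spare (265,161). By the description I choose (372,246). Next I fit poses by matching model silhouettes to the masks, and check with an overlay crop.

```bash
cat > h.py <<'E'
from workcell import *
import cv2, numpy as np
from scipy.optimize import minimize
from scipy.spatial.transform import Rotation as R
def Rq(q): return R.from_quat([q[1],q[2],q[3],q[0]]).as_matrix()
def proj(c,P):
    i=camera_info(c); p=(np.asarray(P)-i['xyz'])@Rq(i['attitude']); p=p@np.array(i['K']).T
    return p[:,:2]/p[:,2:]
def ray(c,uv,z):
    i=camera_info(c); d=Rq(i['attitude'])@np.linalg.inv(i['K'])@[uv[0],uv[1],1]
    o=np.array(i['xyz']); return o+d*(z-o[2])/d[2]
def box(x0,x1,y0,y1,z0,z1): return np.array([[x,y,z] for x in(x0,x1) for y in(y0,y1) for z in(z0,z1)])
BAR=[box(-.1,.1,-.018,.018,0,.028),box(-.012,.012,-.006,.006,.03,.078)]
REST=[box(-.125,.125,-.038,.038,0,.012)]+[box(s*.07-.01,s*.07+.01,-.03,.03,.01,.049) for s in(-1,1)]
def pose(B,x,y,a): 
    r=R.from_euler('z',a).as_matrix(); return [b@r.T+[x,y,0] for b in B]
def hulls(c,B): return [cv2.convexHull(proj(c,b).astype(np.float32)) for b in B]
def draw(c,B,s=4):
    m=np.zeros((480*s,640*s),np.uint8)
    for h in hulls(c,B): cv2.fillConvexPoly(m,np.round((h*s)+s/2-.5).astype(np.int32),1)
    return cv2.resize(m.astype(np.float32),(640,480),interpolation=cv2.INTER_AREA)
def fit(B,masks,p0):
    def f(p):
        t=0
        for c,m in masks.items():
            d=draw(c,pose(B,p[0]/100,p[1]/100,p[2])); t-=np.minimum(d,m).sum()/np.maximum(d,m).sum()
        return t
    r=minimize(f,p0,method='Nelder-Mead',options=dict(initial_simplex=[p0]+[np.array(p0)+e for e in np.diag([1,1,.1])]))
    return r.x/[100,100,1],r.fun
E
python3 - <<'E'
from h import *
a=read_camera("scene"); b=read_camera("top")
def get(c,l,u):
    L=[d for d in silhouettes(c,l)]
    return min(L,key=lambda d:np.hypot(d['box'][0]+d['box'][2]/2-u[0],d['box'][1]+d['box'][3]/2-u[1]))['pixels'].astype(np.float32)
print(ray('top',(372,246),.03),ray('scene',(290,290),.03))
e0,e1=ray('top',(343,276),.028),ray('top',(403,215),.028)
c=(e0+e1)/2; ab=np.arctan2(*(e1-e0)[1::-1])
pb=[c[0]*100,c[1]*100,ab]
for cs in(['top'],['scene'],['top','scene']):
    m={k:get(k,'bar',{'top':(372,246),'scene':(290,290)}[k]) for k in cs}; rb=fit(BAR,m,pb); print('bar',cs,rb)
blk=ray('top',(124,239),.045); yel=ray('top',(162,281),.045); print(blk,yel)
c=(blk+yel)/2; ar=np.arctan2(*(yel-blk)[1::-1])
for cs in(['top'],['scene'],['top','scene']):
    m={k:get(k,'rest',{'top':(147,262),'scene':(434,204)}[k]) for k in cs}; rr=fit(REST,m,[c[0]*100,c[1]*100,ar]); print('rest',cs,rr)
def crop(im,cam,u,B,p):
    o=cv2.resize(im,None,fx=4,fy=4,interpolation=cv2.INTER_CUBIC)
    for h in hulls(cam,pose(B,*p)): cv2.polylines(o,[np.int32(h*4+1.5)],True,(255,255,0),1)
    x,y=u[0]*4,u[1]*4; return o[y-200:y+200,x-200:x+200]
o=np.vstack([np.hstack([crop(b,'top',(372,246),BAR,rb[0]),crop(b,'top',(147,262),REST,rr[0])]),np.hstack([crop(a,'scene',(290,290),BAR,rb[0]),crop(a,'scene',(434,204),REST,rr[0])])])
cv2.imwrite('pics/c.png',cv2.resize(o,(600,600)))
E
```

```text
[ 0.56767106 -0.26844047  0.03      ] [ 0.5853557  -0.27609722  0.03      ]
bar ['top'] (array([ 0.57085534, -0.27071015, -0.72031699]), np.float64(-0.9489979147911072))
bar ['scene'] (array([ 0.56974322, -0.27145657, -0.7712113 ]), np.float64(0.0))
bar ['top', 'scene'] (array([ 0.57085534, -0.27071015, -0.72031699]), np.float64(-0.9489979147911072))
[0.57883708 0.3040561  0.045     ] [0.48206871 0.21093885 0.045     ]
rest ['top'] (array([ 0.53277633,  0.25964305, -2.37809958]), np.float64(-0.9701571464538574))
rest ['scene'] (array([ 0.5304529 ,  0.25749747, -2.37542012]), np.float64(0.0))
rest ['top', 'scene'] (array([ 0.53277633,  0.25964305, -2.37809958]), np.float64(-0.9701571464538574))
```

View pics/c.png

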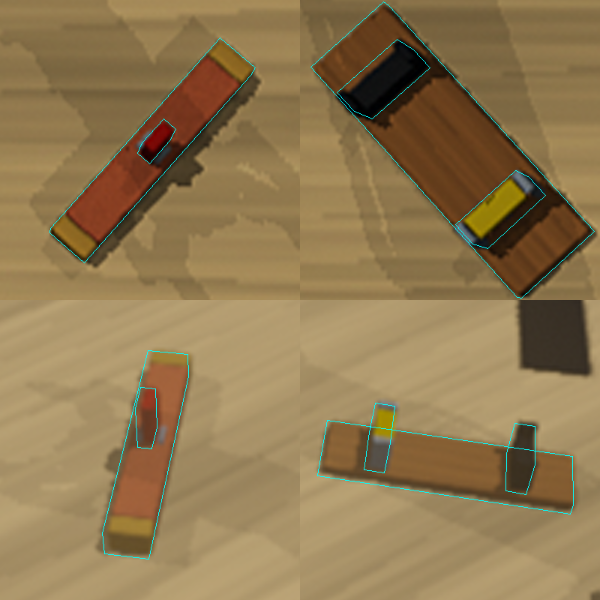

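The crop confirms it: a brown bar with a red grip, and the fitted outlines match in both cameras, with the grip upright. The rest has its yellow pad nearest the robot. Bar: (0.571, -0.271), axis -41.3°. Rest: (0.533, 0.260), +x at -136.3°. Starting now.

Call:
send_rows --series '[4,-0.9,0,0,0,-7,1,8,-1.8,0,0,0,-14,1,12,-2.7,0,0,0,-21,1,16,-3.6,0,0,0,-28,1,20,-4.5,0,0,0,-35,1,24,-5.4,0,0,0,-42,1,28,-6.2,0,0,0,-49,1,32,-7.1,0,0,0,-56,1,36,-8,0,0,0,-63,1,40,-8.9,0,0,0,-70,1]' --newtons 40

```text
clock: 1.83
tcp_pos: [0.5681, -0.2725, 0.1932]
orientation: [0.0, 0.675, 0.738, -0.0]
wrist_force: [-0.2, -0.7, -0.1]
finger_gap: 0.0854
```

```bash
cat >> h.py <<'E'
def go(x,y,z,yawdeg):
    s=get_state(); M=Rq(s['orientation']); c,n=np.cos(np.deg2rad(yawdeg)),np.sin(np.deg2rad(yawdeg))
    T=np.array([[c,n,0],[n,-c,0],[0,0,-1]])
    print('t',s['clock'],'tcp',np.round(s['tcp_pos'],4),'gap',round(s['finger_gap'],4),'F',np.round(s['wrist_force'],1),'q',np.round(s['joint_pos'],2))
    print('shift cm',np.round(M.T@(np.array([x,y,z])-s['tcp_pos'])*100,2),'turn',np.round(np.rad2deg(R.from_matrix(M.T@T).as_rotvec()),1))
E
python3 -c "
from h import *
go(.571,-.271,.12,138.7)"
```

```text
t 1.8333 tcp [ 0.5681 -0.2725  0.1932] gap 0.0854 F [-0.2 -0.7 -0.1] q [-0.57  0.42  0.21  1.35 -0.    0.91]
shift cm [0.13 0.3  7.32] turn [  0.    0.  -43.6]
```

Call:
send_rows --series '[0.1,0.3,1,0,0,-7,1,0.1,0.3,3,0,0,-14,1,0.1,0.3,5,0,0,-21,1,0.1,0.3,6.5,0,0,-28,1,0.1,0.3,7.3,0,0,-35,1,0.1,0.3,7.3,0,0,-42,1,0.1,0.3,7.3,0,0,-43.6,1,0.1,0.3,7.3,0,0,-43.6,1,0.1,0.3,7.3,0,0,-43.6,1]'

```text
clock: 2.58
tcp_pos: [0.5697, -0.2728, 0.1201]
orientation: [0.0, 0.356, 0.934, -0.0]
wrist_force: [-0.1, 0.3, 0.1]
finger_gap: 0.0855
```

```bash
python3 -c "
from h import *
a=read_camera('scene');b=read_camera('top')
go(.571,-.271,.041,138.7)
f=lambda i,u,v:cv2.resize(i[v-60:v+60,u-60:u+60],(400,400),interpolation=cv2.INTER_CUBIC)
cv2.imwrite('pics/d.png',np.hstack([f(a,290,270),f(b,372,246)]))"
```

```text
t 2.6833 tcp [ 0.5697 -0.2729  0.1203] gap 0.0853 F [-0.4  0.1 -0.4] q [-0.57  0.45  0.07  1.19 -0.    0.15]
shift cm [0.04 0.23 7.93] turn [ 0.   0.  -0.4]
```

View pics/d.png

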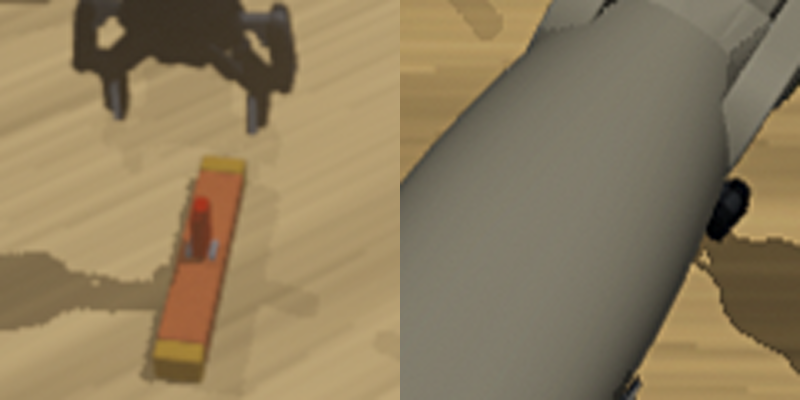

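The jaws straddle the bar, with the red tab between them (crop left, tab at 200,225). Descending.

Call:
send_rows --series '[0,0.2,2,0,0,0,1,0,0.2,4,0,0,0,1,0,0.2,6,0,0,0,1,0,0.2,7.4,0,0,0,1,0,0.2,7.9,0,0,0,1,0,0.2,7.9,0,0,0,1,0,0.2,7.9,0,0,0,1]'

```text
clock: 3.27
tcp_pos: [0.5712, -0.2715, 0.0416]
orientation: [0.0, 0.356, 0.935, -0.0]
wrist_force: [-0.5, -0.1, 1.6]
finger_gap: 0.0856
```

```bash
python3 -c "
from h import *
go(.571,-.271,.041,138.7)"
```

```text
t 3.2667 tcp [ 0.5712 -0.2715  0.0416] gap 0.0856 F [-0.5 -0.1  1.6] q [-0.57  0.5  -0.05  1.02 -0.    0.16]
shift cm [0.05 0.03 0.06] turn [ 0.   0.  -0.4]
```

Closing.

Call:
send_rows --series '[0,0,0,0,0,0,0.5,0,0,0,0,0,0,0.3,0,0,0,0,0,0,0.1,0,0,0,0,0,0,0,0,0,0,0,0,0,0,0,0,0,0,0,0,0,0,0,0,0,0,0,0,0,0,0,0,0,0,0]' --newtons 50

```text
clock: 3.93
tcp_pos: [0.5709, -0.2713, 0.0411]
orientation: [0.0, 0.356, 0.935, -0.0]
wrist_force: [-0.4, 0.2, -0.1]
finger_gap: -0.0002
```

```bash
python3 -c "
from h import *
a=read_camera('scene');b=read_camera('top')
go(.571,-.271,.041,138.7)
print(proj('scene',[[.571,-.271,.06]]))
f=lambda i,u,v:cv2.resize(i[v-60:v+60,u-60:u+60],(600,600),interpolation=cv2.INTER_CUBIC)
cv2.imwrite('pics/e.png',f(a,290,275))"
```

```text
t 4.0333 tcp [ 0.5709 -0.2713  0.0411] gap 0.0001 F [ 0.1 -0.1 -0.3] q [-0.57  0.5  -0.05  1.02 -0.    0.16]
shift cm [0.01 0.03 0.01] turn [-0.  -0.  -0.4]
[[288.34925435 277.59244889]]
```

View pics/e.png

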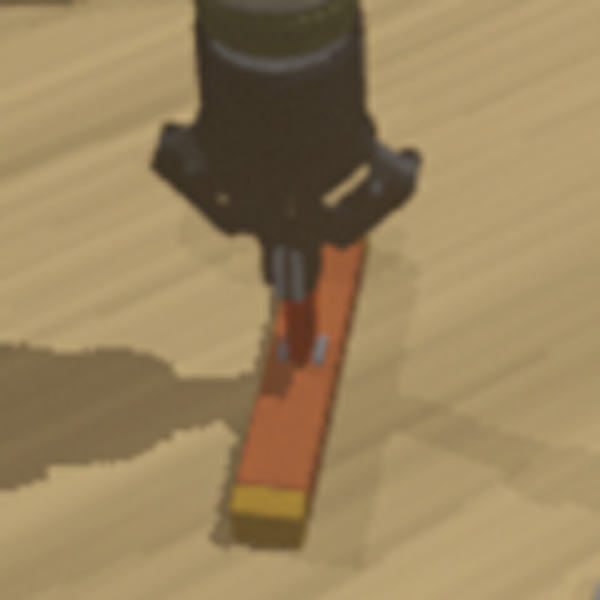

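```bash
python3 -c "
from h import *
P=lambda n,p:print(n,np.round(proj('scene',[p])[0],1), 'cropE',np.round((proj('scene',[p])[0]-[230,215])*5))
P('tcp',[.5709,-.2713,.0411]);P('tabtop',[.571,-.271,.078]);P('tabbase',[.571,-.271,.032])
u=np.array([np.cos(-.72),np.sin(-.72),0])
for s in(-1,1): P('tabtop tilt%d'%s,np.array([.571,-.271,.028+.048])+u*.013*s)
for s in(-1,1): P('tcp edge%d'%s,np.array([.5709,-.2713,.0411])+u*.011*s)
v=np.array([-u[1],u[0],0])
for s in(-1,1): P('open tip (at d)',np.array([.5697,-.2729,.133])+v*.0425*s)
b=read_camera('top')
i=cv2.resize(b[206:286,332:412],(480,480),interpolation=cv2.INTER_CUBIC)
a=cv2.resize(read_camera('scene')[250:300,265:315],(480,480),interpolation=cv2.INTER_NEAREST)
cv2.imwrite('pics/f.png',a)
"
```

```text
tcp [288.5 282.6] cropE [292. 338.]
tabtop [288.1 272.8] cropE [290. 289.]
tabbase [288.8 284.9] cropE [294. 349.]
tabtop tilt-1 [289.1 269.4] cropE [295. 272.]
tabtop tilt1 [287.2 277.3] cropE [286. 312.]
tcp edge-1 [289.3 279.2] cropE [296. 321.]
tcp edge1 [287.7 285.9] cropE [289. 355.]
open tip (at d) [268.5 255.4] cropE [193. 202.]
open tip (at d) [304.1 259.2] cropE [371. 221.]
```

View pics/f.png

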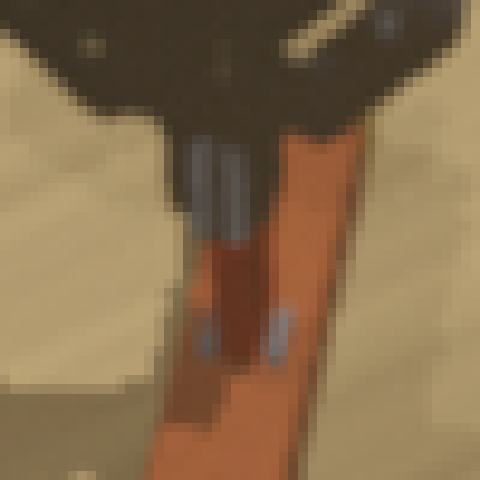

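```bash
python3 -c "
from h import *
s=np.array([.2405,-.5217,.192]); th=np.deg2rad(24.74-90); v=np.array([np.cos(th),np.sin(th),0])
for dz in(.013,.033,.053):
  for k in(-1,1):
    p=s+v*.0425*k+[0,0,dz]; print(dz,k,np.round(proj('scene',[p])[0],1),np.round(proj('top',[p])[0],1))
a=cv2.imread('pics/a.png');b=cv2.imread('pics/b.png')
f=lambda i,u,v:cv2.resize(i[v-50:v+50,u-50:u+50],(400,400),interpolation=cv2.INTER_CUBIC)
cv2.imwrite('pics/g.png',np.hstack([f(a,120,160),f(b,530,410)]))
"
```

```text
0.013 -1 [141.2 186.1] [493.4 409.9]
0.013 1 [114.3 204.8] [533.2 391.1]
0.033 -1 [139.1 179.6] [496.4 411.1]
0.033 1 [111.8 198.3] [537. 392.]
0.053 -1 [137. 173.] [499.6 412.4]
0.053 1 [109.2 191.6] [540.9 392.9]
```

View pics/g.png

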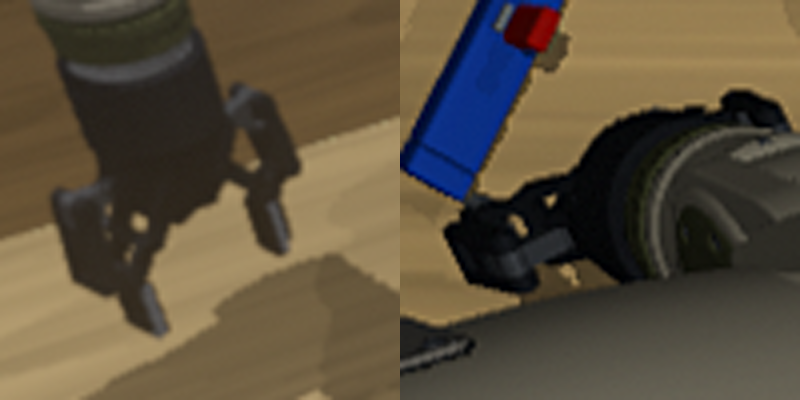

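The fingers shut on nothing. They cover the top of the tab in the picture, and their tips appear about 38 mm higher than the reported TCP, at the start pose as well. So the reported TCP seems to be biased in z. I'll open, go down about 3.5 cm with the jaws straddling the bar, and watch the force.

Call:
send_rows --series '[0,0,0,0,0,0,0.5,0,0,0,0,0,0,1,0,0,0,0,0,0,1,0,0,0,0,0,0,1,0,0,0.8,0,0,0,1,0,0,1.6,0,0,0,1,0,0,2.4,0,0,0,1,0,0,2.8,0,0,0,1,0,0,2.8,0,0,0,1]'

```text
clock: 4.88
tcp_pos: [0.5696, -0.2705, 0.011]
orientation: [-0.002, 0.356, 0.935, 0.0]
wrist_force: [0.0, 0.7, 0.4]
finger_gap: 0.0852
```

```bash
python3 -c "
from h import *
a=read_camera('scene')
go(.571,-.271,.041,138.7)
f=lambda i,u,v:cv2.resize(i[v-50:v+50,u-50:u+50],(500,500),interpolation=cv2.INTER_CUBIC)
cv2.imwrite('pics/i.png',f(a,290,275))"
```

```text
t 4.9333 tcp [ 0.5701 -0.2708  0.0118] gap 0.0855 F [-0.   0.2  0.2] q [-0.57  0.53 -0.09  0.96 -0.    0.16]
shift cm [-0.08  0.05 -2.92] turn [-0.  -0.1 -0.4]
```

View pics/i.png

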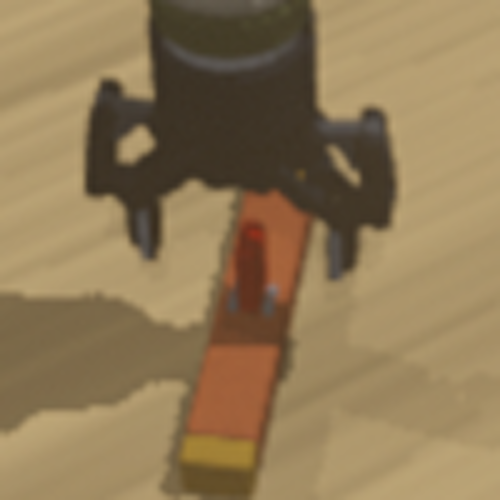

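The tips straddle the tab (tab at crop 250,225–310) and are still well above the table, as the z offset predicts. I go down 8 mm more and close.

Call:
send_rows --series '[0,0,0.5,0,0,0,1,0,0,0.9,0,0,0,1,0,0,0.9,0,0,0,0.5,0,0,0.9,0,0,0,0.3,0,0,0.9,0,0,0,0.1,0,0,0.9,0,0,0,0,0,0,0.9,0,0,0,0,0,0,0.9,0,0,0,0,0,0,0.9,0,0,0,0,0,0,0.9,0,0,0,0]' --newtons 50

```text
clock: 5.77
tcp_pos: [0.5711, -0.2715, 0.0041]
orientation: [0.0, 0.356, 0.935, -0.0]
wrist_force: [0.2, -0.5, -1.6]
finger_gap: 0.0112
```

Gripped: the gap is 11 mm. Lifting.

Call:
send_rows --series '[0,0,-1,0,0,0,0,0,0,-2.5,0,0,0,0,0,0,-4.5,0,0,0,0,0,0,-7,0,0,0,0,0,0,-10,0,0,0,0,0,0,-13,0,0,0,0,0,0,-15,0,0,0,0,0,0,-15,0,0,0,0,0,0,-15,0,0,0,0,0,0,-15,0,0,0,0]'

```text
clock: 6.6
tcp_pos: [0.57, -0.2707, 0.1525]
orientation: [-0.001, 0.356, 0.935, 0.0]
wrist_force: [-0.1, 0.1, -4.0]
finger_gap: 0.0116
```

```bash
python3 -c "
from h import *
a=read_camera('scene');b=read_camera('top')
go(.571,-.271,.154,138.7); print(get_state()['ft_torque'])
f=lambda i,u,v:cv2.resize(i[v-60:v+60,u-60:u+60],(400,400),interpolation=cv2.INTER_CUBIC)
cv2.imwrite('pics/j.png',np.hstack([f(a,290,245),f(b,372,246)]))"
```

```text
t 6.7 tcp [ 0.5695 -0.2705  0.1516] gap 0.0118 F [-0.4 -0.5 -4. ] q [-0.57  0.44  0.13  1.27 -0.    0.16]
shift cm [-0.15  0.06 -0.24] turn [-0.  -0.2 -0.4]
[-0.06317802 -0.10831507  0.0157874 ]
```

View pics/j.png

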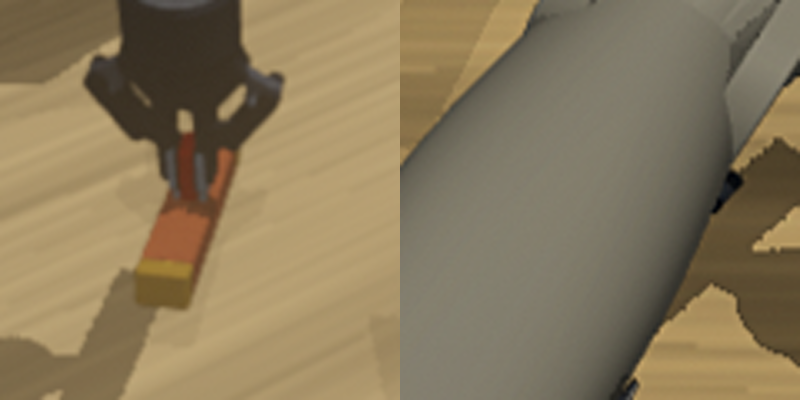

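The near end (crop 165,265) is up and the bar looks foreshortened, so the far end dips. The wrist moment agrees: the centre of mass is offset about 31 mm towards (-x,+y). The loaded end therefore lies in the tool +x direction, and that has to go to the pad, so tool yaw 223.7° at the rest.

```bash
python3 -c "
from h import *
go(.533,.26,.152,223.7)
for s in(1,-1):
  t=np.deg2rad(15)*s; B=np.array([[.1,.018,.0],[.1,-.018,0]]); u=np.array([np.cos(-.72),np.sin(-.72),0]);v=np.array([-u[1],u[0],0])
  for b in B: print('near up' if s>0 else 'near down',proj('scene',[np.array([.5695,-.2705,.176])+u*b[0]*np.cos(t)+v*b[1]+[0,0,b[0]*np.sin(t)]]))
"
```

```text
t 6.7 tcp [ 0.5695 -0.2705  0.1516] gap 0.0118 F [-0.4 -0.5 -4. ] q [-0.57  0.44  0.13  1.27 -0.    0.16]
shift cm [37.99 37.2   0.09] turn [  0.1  -0.2 -85.4]
near up [[285.99787796 268.37542314]]
near up [[269.19006615 266.57228213]]
near down [[286.93606691 284.21846394]]
near down [[270.72871614 282.43469671]]
```

Call:
send_rows --series '[1,1,0,0,0,-2,0,3,2.9,0,0,0,-6,0,5.3,5.2,0,0,0,-11,0,7.6,7.4,0,0,0,-16,0,9.9,9.7,0,0,0,-21,0,12.2,11.9,0,0,0,-26,0,14.5,14.1,0,0,0,-31,0,16.8,16.4,0,0,0,-36,0,19,18.6,0,0,0,-41,0,21,20.5,0,0,0,-46,0]'

```text
clock: 7.53
tcp_pos: [0.5486, 0.0241, 0.1528]
orientation: [-0.001, -0.041, 0.999, 0.0]
wrist_force: [0.8, -0.1, -2.6]
finger_gap: 0.0116
```

```bash
python3 -c "
from h import *
go(.533,.26,.152,223.7)"
```

```text
t 7.5333 tcp [0.5486 0.0241 0.1528] gap 0.0116 F [ 0.8 -0.1 -2.6] q [-0.1   0.28 -0.1   1.19  0.   -0.18]
shift cm [-0.38 23.63  0.1 ] turn [  0.1  -0.1 -39. ]
```

Call:
send_rows --series '[0,2.6,0,0,0,-5,0,0,5.2,0,0,0,-10,0,-0.1,7.8,0,0,0,-15,0,-0.2,10.4,0,0,0,-20,0,-0.2,13,0,0,0,-25,0,-0.3,15.6,0,0,0,-30,0,-0.3,18.2,0,0,0,-34,0,-0.4,20.5,0,0,0,-37,0,-0.4,22.5,0,0,0,-39,0,-0.4,23.6,0,0,0,-39,0]'

```text
clock: 8.37
tcp_pos: [0.5346, 0.2595, 0.1526]
orientation: [-0.001, -0.371, 0.929, 0.001]
wrist_force: [0.9, 0.8, -3.0]
finger_gap: 0.0113
```

Call:
send_rows --series '[0,0,0,0,0,0,0,0,0,0,0,0,0,0,0,0,0,0,0,0,0,0,0,0,0,0,0,0]'

```text
clock: 8.7
tcp_pos: [0.5363, 0.256, 0.1538]
orientation: [-0.0, -0.369, 0.93, -0.0]
wrist_force: [0.7, -0.0, -3.3]
finger_gap: 0.0115
```

```bash
python3 -c "
from h import *
a=read_camera('scene');go(.533,.26,.07,223.7)
# predicted bar outline from reported pose, tipped 15 deg, loaded (tool +x) end down
s=get_state(); M=Rq(s['orientation']); h=np.array(s['tcp_pos'])+[0,0,.028-.0041]
r=R.from_rotvec(np.deg2rad(15)*(-M[:,1]*0+np.cross(M[:,0],[0,0,-1]))).as_matrix()@np.c_[M[:,0],-M[:,1],-M[:,2]]
P=(BAR[0]-[0,0,.028])@r.T+h
o=cv2.resize(a,None,fx=4,fy=4,interpolation=cv2.INTER_CUBIC)
cv2.polylines(o,[np.int32(cv2.convexHull(proj('scene',P).astype(np.float32))*4)],True,(255,255,0),1)
cv2.imwrite('pics/k.png',o[460:960,1490:2000])"
```

```text
t 8.75 tcp [0.5365 0.256  0.154 ] gap 0.0115 F [-0.2 -0.4 -4. ] q [ 0.31  0.36  0.02  1.23 -0.   -0.44]
shift cm [-0.03  0.53  8.4 ] turn [-0.  -0.  -0.5]
```

View pics/k.png

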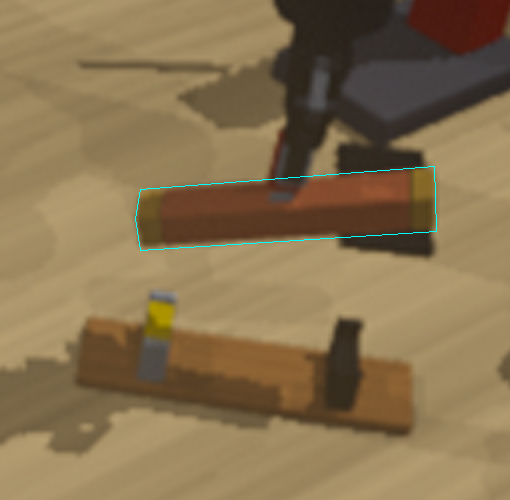

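The predicted outline matches the held bar, and its loaded (left) end is down over the yellow pad side. Next I correct 5 mm sideways and descend.

Call:
send_rows --series '[0,0.2,1,0,0,0,0,0,0.4,2.5,0,0,-0.5,0,0,0.5,4.5,0,0,-0.5,0,0,0.5,6,0,0,-0.5,0,0,0.5,7,0,0,-0.5,0,0,0.5,7.2,0,0,-0.5,0,0,0.5,7.2,0,0,-0.5,0,0,0.5,7.2,0,0,-0.5,0,0,0.5,7.2,0,0,-0.5,0]'

```text
clock: 9.5
tcp_pos: [0.534, 0.2609, 0.0832]
orientation: [0.001, -0.373, 0.928, -0.0]
wrist_force: [-0.1, -0.2, -3.1]
finger_gap: 0.0116
```

```bash
python3 -c "
from h import *
go(.533,.26,.040,223.7)"
```

```text
t 9.5 tcp [0.534  0.2609 0.0832] gap 0.0116 F [-0.1 -0.2 -3.1] q [ 0.32  0.4  -0.1   1.07 -0.   -0.45]
shift cm [0.14 0.01 4.32] turn [-0.1  0.1  0.1]
```

Call:
send_rows --series '[0.1,0,0.4,0,0,0,0,0.1,0,0.8,0,0,0,0,0.1,0,1.1,0,0,0,0,0.1,0,1.4,0,0,0,0,0.1,0,1.7,0,0,0,0,0.1,0,2,0,0,0,0,0.1,0,2.3,0,0,0,0,0.1,0,2.6,0,0,0,0,0.1,0,2.8,0,0,0,0,0.1,0,3,0,0,0,0]'

```text
clock: 10.33
tcp_pos: [0.5323, 0.26, 0.0519]
orientation: [0.0, -0.373, 0.928, -0.0]
wrist_force: [0.6, 1.4, -1.5]
finger_gap: 0.0116
```

Call:
send_rows --series '[0,0,0.2,0,0,0,0,0,0,0.4,0,0,0,0,0,0,0.6,0,0,0,0,0,0,0.8,0,0,0,0,0,0,0.9,0,0,0,0,0,0,1,0,0,0,0,0,0,1.1,0,0,0,0,0,0,1.1,0,0,0,0,0,0,1.1,0,0,0,0]'

```text
clock: 11.08
tcp_pos: [0.5322, 0.26, 0.041]
orientation: [-0.0, -0.373, 0.928, -0.0]
wrist_force: [-0.0, 0.0, -1.3]
finger_gap: 0.0111
```

```bash
python3 -c "
from h import *
a=read_camera('scene');go(.533,.26,.040,223.7)
o=cv2.resize(a,None,fx=4,fy=4,interpolation=cv2.INTER_CUBIC)
cv2.imwrite('pics/l.png',o[560:960,1490:2000])"
```

```text
t 11.1333 tcp [0.5322 0.2599 0.0411] gap 0.0115 F [ 0.4  0.7 -1.2] q [ 0.32  0.43 -0.16  0.97 -0.   -0.45]
shift cm [-0.06 -0.05  0.11] turn [-0.  -0.   0.1]
```

View pics/l.png

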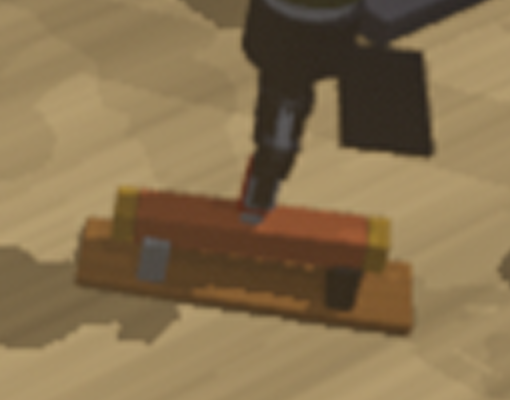

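The bar sits in both saddles with the wrist still carrying about 1.2 N. I lower 2 mm more, release and retract.

Call:
send_rows --series '[0,0,0.1,0,0,0,0,0,0,0.2,0,0,0,0,0,0,0.2,0,0,0,0]'

```text
clock: 11.38
tcp_pos: [0.5324, 0.2601, 0.0391]
orientation: [0.0, -0.373, 0.928, -0.0]
wrist_force: [1.6, 0.8, -0.7]
finger_gap: 0.0113
```

Call:
send_rows --series '[0,0,0,0,0,0,0.2,0,0,0,0,0,0,0.4,0,0,0,0,0,0,0.7,0,0,0,0,0,0,1,0,0,0,0,0,0,1,0,0,0,0,0,0,1,0,0,0,0,0,0,1]'

```text
clock: 11.97
tcp_pos: [0.5323, 0.26, 0.0391]
orientation: [-0.0, -0.373, 0.928, -0.0]
wrist_force: [0.2, 0.5, 0.1]
finger_gap: 0.0852
```

Call:
send_rows --series '[0,0,-1,0,0,0,1,0,0,-3,0,0,0,1,0,0,-6,0,0,0,1,0,0,-10,0,0,0,1,0,3,-13,0,0,0,1,0,3,-15,0,0,0,1,0,3,-15,0,0,0,1,0,3,-15,0,0,0,1]'

```text
clock: 12.63
tcp_pos: [0.5125, 0.2823, 0.1914]
orientation: [0.002, -0.374, 0.928, -0.0]
wrist_force: [0.2, 0.8, -0.5]
finger_gap: 0.0855
```

```bash
python3 -c "
from h import *
a=read_camera('scene');go(.533,.26,.040,223.7)
o=cv2.resize(a,None,fx=4,fy=4,interpolation=cv2.INTER_CUBIC)
B=[b+[0,0,.035] for b in pose(BAR,.533,.26,np.deg2rad(43.7))]
for h in hulls('scene',B[:1]): cv2.polylines(o,[np.int32(h*4)],True,(255,255,0),1)
cv2.imwrite('pics/m.png',o[460:960,1490:2000])"
```

```text
t 12.6833 tcp [0.5117 0.2818 0.1896] gap 0.0856 F [-0.5 -0.4 -1. ] q [ 0.37  0.33  0.06  1.3  -0.   -0.4 ]
shift cm [-1.000e-02 -3.040e+00  1.497e+01] turn [-0.   0.1  0.2]
```

View pics/m.png

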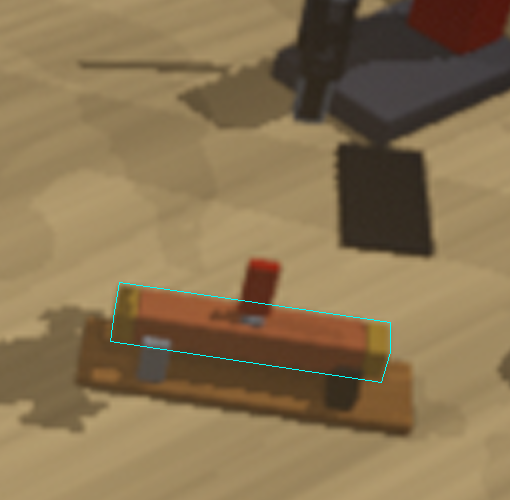

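The bar lies level and its outline is within about 1 px (roughly 2–3 mm) of the ideal pose, with nothing lifted at the pad end (which would show as about 15 px in this crop). The gripper is clear, so I'm handing in.

```bash
python3 -c "
from workcell import *
print(hand_in())"
```

```text
the job is handed in; nothing more can be done
None
```

I lifted the red-gripped bar about 15 cm, set it in the gluing rest with its loaded end on the yellow pad, let go, backed off and handed in at about 12.7 s.

- **Loaded end:** when lifted, the end away from the scene camera dipped. The wrist moment agreed, putting the centre of mass about 31 mm towards that end.
- **Last check:** the bar in the last picture matched the outline of a level bar at 35 mm, centred in the saddles, to within a few millimetres. There was no tilt at the pad end, so the pad is down. I judged that from the picture and did not read the pad joint directly. The wrist force was about zero after release.
- **Spare bar:** it was never approached, and I did not measure it again at the end.
- **What disagreed:** the fingertips sat about 38 mm higher than the reported TCP height. Because of this the first grasp closed on nothing above the tab. I corrected for it from the pictures, and the second grasp held at an 11–12 mm gap.
- **Fit:** in the initial pose fit the scene-camera fits failed, so it relied on the top camera. The overlay in the scene view matched it.

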